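Turn a screw eye into line with its own rail bar and hang the bar

TASK

The steel bar is to hang as a rail in the two screw eyes on the board, but the eye nearer the robot still stands crosswise. Slide the bar through the loop of that eye and use it as a lever to screw the eye on clockwise (seen from above) until its loop is in line with the other eye's, then slide the bar on through both loops so that it sticks out well past both eyes, and let go of it there. Do not knock or shift the things standing around.

Things in the scene. Friction and masses are not known exactly. Their poses are not given: they have to be found in the camera images.
- bar_mid (a point): centre of the loose round steel bar: 14 mm diameter, 200 mm long, 0.14 kg, lying flat on the bench (its axis 7 mm above it); x axis along the bar (both ends alike), the other two axes across it at any roll. It is the only plain round bar here
- loose_loop (a point): centre of the loop of the loose screw eye, the one nearer the robot, 58 mm above the bench: 9 mm steel wire bent to an upright ring on a 9 mm neck, bore 24 mm, 42 mm over all, top 79 mm and lowest point of the bore 46 mm above the bench. x axis = axis of the loop (the way a bar goes through), z up
- loose_eye (a joint): turn of the loose eye about its upright screw, rad, growing clockwise seen from above (screwing in): 0 = in line with the set eye, about -1.0 to -1.6 at first; can be overturned, up to +1.2. It stays where left; thread friction 0.3 N m; sinks 0.8 mm per rad. The bar has play in the bore: it can yaw about 45 degrees off the loop's axis before it jams on the wire and turns the eye
- set_loop (a point): centre of the loop of the other, fully set screw eye, of the same shape and height, fixed on the board 100 mm from the loose one, on its far side from the robot. x axis = axis of the loop, pointing away from the loose eye
- rail_mid (a point): point midway between the two loop centres, 58 mm above the bench, over the middle of the fixed board they are screwed into (pale wood, 230 x 70 mm, 22 mm high); x axis along the board from the loose eye to the set eye, y to the left across it, z up. The hung bar rests in the bottoms of the loops, its axis 5 mm below this point
- tape_mid (a point): middle of the case of the tape measure, a loose bystander standing on the bench left of the set eye: case 32 mm thick across its x axis, 70 mm long along y (the short tongue sticks out 30 mm more towards -y), 66 mm high; this point is 31 mm above the bench
- pot_mid (a point): centre of the tin pot of screws, a loose bystander standing on the bench right of the set eye: 65 mm diameter, 75 mm high; this point is 37 mm above the bench
- offcut_mid (a point): centre of the loose square wooden batten offcut on the bench, a bystander: 22 x 140 x 22 mm, long along its y axis; this point is 11 mm above the bench
- ply_bundle: fixed bundle of plywood strips standing on edge on the bench, right of the board: 600 mm long along its y axis, 85 mm thick along x, 98 mm high; origin at the centre of its underside

How it is judged:
By the outcome, as a careful person would: the job done as asked, in the order asked, and still so for the second after the job is handed in, with the robot touching nothing.
It also fails if it takes over 54 s, if anything falls off the work surface, if the arm or the gripper's body presses on something with over 40 N, if the wrist force passes 120 N, or if a joint passes its speed limit or range.

ROBOT

A 6-joint arm with a two-finger parallel gripper is mounted at the origin on a cart in front of the work surface, level with it; the furniture and walls round the work are solid. World frame = base frame: x ahead of the robot, y to its left, z up, the work surface at z = 0. Lengths are in mm, angles in rad, forces in N, time in s.
With the tool pointing down it reaches from about 300 to 875 mm from the base axis. Payload 6.4 kg.
Tool frame: the origin (TCP) lies on the front face of the gripper's body, between the roots of the fingers; the fingertips stand 64 mm ahead of it and the grasp point (between the pads) lies 45 mm ahead of it (tips_ahead is the distance from the TCP to the fingertips, in mm); z points along the fingers, y is the direction in which the jaws open and shut (so a half turn about z gives the same grasp; the last joint's range is limited). The gripper opens to 88 mm and grips with 3 to 60 N. Pads are 18 mm wide; open, the fingers measure 123 mm over their backs; the gripper's body (75 mm by 187 mm) begins 45 mm behind the grasp point.
Start: joints at [-1.458, 0.181, 1.607, -0, 1.354, -0.206], TCP at [180.237, -546.037, 302.714] pointing down, gripper open.
Joint ranges: [-2.99, 2.99], [-0.89, 2.07], [0.3, 2.58], [-1.14, 4.28], [0, 2.63], [-3.12, 3.12]. Speed limits (rad/s): [2.57, 2.57, 3.01, 3.14, 3.14, 3.14].

INTERFACE

Orientations are given as a unit quaternion [w, x, y, z].
In Python, from workcell import * gives the robot as it stands.
- The arm moves only by the tool drive_tool, never from a script. Its argument "moves" is a list of rows, each a list of 3 entries, a list of its own where there are three numbers: the shift along the world's x, y, z in cm, then the turn, a rotation vector about the world's x, y, z in rad, then the gripper command: -1 is shut, 1 is fully open, values between are in proportion. In form: [[[x, y, z], [wx, wy, wz], jaw], ...]. A call has 1 to 20 rows; each row shifts and turns the commanded pose from where the row before left it; what a row does not reach is not made up. A row lasts 1/12 s, in which the tool goes at most 41.7 mm and 7.16 degrees, less where a joint would pass 70% of its speed; a pose out of reach is approached as far as the arm can. A call with a gripper value outside its range is refused whole. The fingers move at their own pace and stop on an object; "newtons" is the grip in N (left out, the last holds). Time passes only in rows, so rows that do not move let the fingers close. It gives the time, the measured TCP pose, the force and the opening at its end, in the units of the state.
- sense(): the state, without advancing time (a new reading comes with each control period).
- capture(name): name is "scene" or "side" or "wrist"; returns the picture (384x512x3 uint8, blue, green, red); there is no depth.
- get_calibration(name): a dict with "camera_matrix" (3x3 intrinsics, pixels), "eye" and "orientation" of the camera in the world. Camera axes: x right, y down, z forward; pixel columns grow to the right and rows downward; lengths in mm; the calibration is good to about 2 mm. A picture is of the moment at which its call begins: read the wrist's pose just before it. get_calibration takes no time and is no camera call; for the wrist camera it gives the pose at the moment of the call.
- close_job(): hands the job in, once; it reports no verdict.
Trained networks look in the newest picture that a camera, given by its name, has taken for a name from the list of things; names that differ only in an ending like _2 or _b are one class to them, and where a whole thing is asked for, a point or a joint stands for the part that bears it (a point fixed in the world has none). Each returns a list of dicts, best first, with "p" (0 to 1); they miss things now and then, are a little off and sometimes report something else, mostly with a low value. They report only what shows in the picture. A call takes as long as a camera call.
- silhouettes(camera, label): "pixels" (384x512 bool, what is visible of it) and "bbox" ([left, top, right, bottom] in pixels, round what is visible of it).
The state is a dict: "time": time; "joints": joint angles; "joint_vel": joint speeds; "joint_torque": joint torques, N m; "tcp_pos": TCP position; "tcp_rot": TCP orientation; "wrist_force": force on the tool from outside, world axes, zero at the start; "moment": the same for the moment, N m; "width": opening from 0.0 (shut) to 1.0 (fully open).
Only numpy, scipy, OpenCV 4.12 (cv2) and the standard library are available. Lean on these libraries where they do the work, as an engineer would, in place of code of your own. Each camera call takes 0.05 s, during which the arm holds its last target. There are 200 camera calls.

## Working session

There is one attempt and no reset: what is moved stays moved. The work goes in short steps, Python scripts to look and compute and a tool call to move; the robot and the scene stay as the last step left them, time stands still between calls to the robot, and variables do not carry over. Pictures are saved under pics/ and viewed, about 8 in all and at most 12, crops included, and the job is handed in when it is done.

Besides the shell and the picture viewer there is one more tool, called as a command line: name --argument value ..., lists and objects as JSON in quotes. drive_tool: Moves the arm, as the interface text tells. Its arguments: {"type":"object","properties":{"moves":{"type":"array","items":{"type":"array"}},"newtons":{"type":"number"}},"required":["moves"]}

```bash
mkdir -p pics; ls
python3 - <<'E'
from workcell import *
import cv2,numpy as np
s=sense();print(s)
ims=[]
for c in("scene","side"):
    im=capture(c);cv2.imwrite(f"pics/{c}0.png",im);k=get_calibration(c);print(c,k)
    for l in("bar_mid","loose_loop","set_loop","tape_mid","pot_mid","offcut_mid","ply_bundle"):
        for d in silhouettes(c,l)[:2]:
            print(c,l,round(d["p"],2),d["bbox"],int(d["pixels"].sum()))
E
```

```text
pics
{'time': 0.0, 'joints': array([-1.45835713e+00,  1.81532523e-01,  1.60797385e+00,  8.89660829e-06,
        1.35379891e+00, -2.06336046e-01]), 'joint_vel': array([-0.00152824, -0.00073969, -0.00129779,  0.00010682, -0.00082917,
        0.00054561]), 'joint_torque': array([-3.44610442e-05, -4.33865047e+01, -3.41844785e+01,  7.02609890e-02,
        3.85710387e-02, -1.09596276e-04]), 'tcp_pos': array([ 180.15869442, -545.61129911,  301.83134219]), 'tcp_rot': array([-8.55167539e-04,  9.87324452e-01,  1.58712610e-01,  4.45262479e-05]), 'wrist_force': array([-1.28403044,  0.18616424,  0.0299818 ]), 'moment': array([-0.00997523,  0.0457583 ,  0.03078385]), 'width': 1.000387084417519}
scene {'camera_matrix': array([[354.54742834,   0.        , 260.01134671],
       [  0.        , 354.54742834, 191.58145947],
       [  0.        ,   0.        ,   1.        ]]), 'eye': array([-212.21262104,  629.40543916,  572.30149856]), 'orientation': array([ 0.21710579, -0.36705011,  0.77293326, -0.46980153])}
scene bar_mid 0.54 [330.0, 201.3, 388.3, 207.0] 242
scene bar_mid 0.15 [189.2, 210.2, 198.8, 2
[... 360 characters left out ...]
 0.        , 387.99164811, 189.42115368],
       [  0.        ,   0.        ,   1.        ]]), 'eye': array([ 24.70894974, 869.42494042, 789.8496845 ]), 'orientation': array([ 0.11482963, -0.24640815,  0.85349713, -0.44456702])}
side bar_mid 0.43 [314.6, 176.9, 356.7, 194.2] 135
side bar_mid 0.39 [205.2, 226.5, 212.9, 243.9] 93
side loose_loop 0.67 [206.1, 227.7, 214.7, 242.5] 81
side loose_loop 0.36 [313.6, 178.2, 354.5, 193.0] 180
side tape_mid 0.78 [144.3, 227.2, 167.5, 260.2] 408
side tape_mid 0.15 [193.4, 189.2, 212.4, 223.6] 631
side pot_mid 0.77 [191.6, 190.7, 215.5, 223.0] 583
side offcut_mid 0.81 [273.3, 201.6, 300.2, 235.5] 312
side ply_bundle 0.54 [167.6, 212.1, 232.3, 265.5] 1591
```

```bash
cat > h.py <<'E'
import numpy as np,cv2
from scipy.spatial.transform import Rotation as R
from workcell import *
def rot(q): return R.from_quat(np.roll(q,-1)).as_matrix()
def ray(k,px):
    d=rot(k["orientation"])@np.linalg.inv(k["camera_matrix"])@np.array([px[0],px[1],1.]);return k["eye"],d/np.linalg.norm(d)
def atz(k,px,z):
    e,d=ray(k,px);return e+d*(z-e[2])/d[2]
def proj(k,P):
    v=(rot(k["orientation"]).T@(np.atleast_2d(P)-k["eye"]).T);p=k["camera_matrix"]@v;return (p[:2]/p[2]).T
def tri(rays):
    A=np.zeros((3,3));b=np.zeros(3)
    for e,d in rays:
        M=np.eye(3)-np.outer(d,d);A+=M;b+=M@e
    return np.linalg.solve(A,b)
E
python3 - <<'E'
from h import *
a=cv2.imread("pics/scene0.png")[150:300,110:420];b=cv2.imread("pics/side0.png")[150:300,110:420]
cv2.imwrite("pics/v1.png",cv2.resize(np.vstack([a,b]),None,fx=2,fy=2,interpolation=cv2.INTER_CUBIC)[:600])
ks,kd=get_calibration("scene"),get_calibration("side")
c=lambda b:((b[0]+b[2])/2,(b[1]+b[3])/2)
B=dict(bar=([330,201.3,388.3,207],[314.6,176.9,356.7,194.2]),loose=([188.2,211.1,201.7,228.3],[206.1,227.7,214.7,242.5]),tape=([134.5,204.3,153.9,228.7],[144.3,227.2,167.5,260.2]),pot=([194.8,184.7,213.2,213.9],[191.6,190.7,215.5,223]),off=([265.8,206.3,303.8,233.5],[273.3,201.6,300.2,235.5]))
for n,(p,q) in B.items(): print(n,tri([ray(ks,c(p)),ray(kd,c(q))]).round())
print(atz(ks,c([175.7,192.8,186.6,214.8]),55).round())
E
```

```text
bar [ 383. -307.  -28.]
loose [561. 223.  34.]
tape [672. 328.  29.]
pot [660. 130.  29.]
off [428.   1.   7.]
[631. 228.  55.]
```

View pics/v1.png

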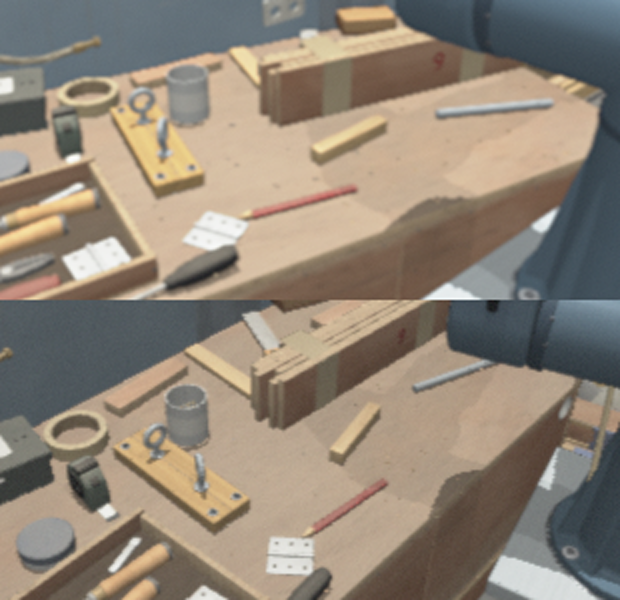

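Run:
```python
from h import *
ks,kd=get_calibration("scene"),get_calibration("side")
for p in [(329,205.5),(386,202.5)]: print("bar",atz(ks,p,7).round())
for p in [(189,242),(211.5,238),(165,204)]: print("board",atz(ks,p,22).round())
for p in [(110+215/2,150+225/2),(110+248/2,150+193/2),(110+113/2,150+147/2)]: print("board side",atz(kd,p,22).round())
print("loose",atz(ks,(191.5,217),58),atz(kd,(210.5,234),58)); print("set",atz(ks,(180.7,201),58),atz(kd,(110+154/2,150+137/2),58))
for p in [(135*1.+110-0+0,150)]: pass
for n,p,z in [("off",(110+320/2,150+152/2),22),("off2",(110+383/2,150+121/2),22),("plyL",(110+280/2,150+120/2),0),("plyTop",(110+280/2,150+72/2),98)]: print(n,atz(ks,p,z).round())
```

```text
bar [ 404. -173.    7.]
bar [ 301. -334.    7.]
board [491. 284.  22.]
board [469. 229.  22.]
board [714. 242.  22.]
board side [489. 287.  22.]
board side [486. 212.  22.]
board side [713. 241.  22.]
loose [542.7452142  243.78420397  58.        ] [547.93387836 237.21104867  58.        ]
set [641.46456823 223.51813795  58.        ] [646.43262513 220.63209359  58.        ]
off [415.  69.  22.]
off2 [420. -62.  22.]
plyL [550.  35.   0.]
plyTop [529.  51.  98.]
```

drive_tool --moves '[[[1.6, 2.8, -0.5], [0, 0, 0.085], 1], [[1.6, 2.8, -0.5], [0, 0, 0.085], 1], [[1.6, 2.8, -0.5], [0, 0, 0.085], 1], [[1.6, 2.8, -0.5], [0, 0, 0.085], 1], [[1.6, 2.8, -0.5], [0, 0, 0.085], 1], [[1.6, 2.8, -0.5], [0, 0, 0.085], 1], [[1.6, 2.8, -0.5], [0, 0, 0.085], 1], [[1.6, 2.8, -0.5], [0, 0, 0.085], 1], [[0, 0, 0], [0, 0, 0], 1], [[0, 0, 0], [0, 0, 0], 1]]' --newtons 60

```text
time: 1.63
tcp_pos: [308.8, -320.9, 262.7]
tcp_rot: [0.0, 0.877, 0.48, -0.0]
wrist_force: [-0.1, -0.6, 0.4]
width: 0.999
```

```bash
cat > look.py <<'E'
from h import *
import sys
s=sense();print(s["time"],s["tcp_pos"].round(1),"yaw",round(np.arctan2(*(rot(s["tcp_rot"])[[1,0],0])),3),"q",s["joints"].round(2),"F",s["wrist_force"].round(1),s["moment"].round(2),s["width"])
def seg(cam,label,z):
    out=[]
    k=get_calibration(cam);im=capture(cam)
    for d in silhouettes(cam,label)[:3]:
        ys,xs=np.nonzero(d["pixels"]);
        P=np.array([atz(k,(x,y),z) for x,y in zip(xs,ys)])[:,:2]
        c=P.mean(0);w,v=np.linalg.eigh(np.cov((P-c).T));u=v[:,1]*(1 if v[1,1]>0 else -1);t=(P-c)@u
        lo,hi=np.percentile(t,[.5,99.5]);out.append((round(d["p"],2),d["bbox"]))
        print(cam,label,round(d["p"],2),d["bbox"],"ends",(c+lo*u).round(1),(c+hi*u).round(1),"yaw",round(np.arctan2(u[1],u[0]),3),"len",(hi-lo).round(1),"wid",(2*3**.5*w[0]**.5).round(1))
    return im,k
E
python3 - <<'E'
from look import *
im,k=seg("wrist","bar_mid",7);print(k["eye"])
cv2.imwrite("pics/w1.png",im)
for c in("scene","side"): seg(c,"bar_mid",7)
E
```

```text
1.6333 [ 308.8 -320.9  262.7] yaw 1.001 q [-1.07 -0.08  1.96 -0.    1.26 -0.5 ] F [-0.1 -0.6  0.4] [-0.04 -0.07 -0.04] 0.9986833671906746
wrist bar_mid 0.87 [248.4, 0.6, 272.4, 192.6] ends [ 308.3 -341. ] [ 401.3 -167.6] yaw 1.078 len 196.8 wid 14.4
[ 347.39011189 -260.97318327  344.14188031]
scene bar_mid 0.65 [327.9, 199.8, 388.6, 207.4] ends [ 308.7 -344.1] [ 401.7 -165. ] yaw 1.092 len 201.8 wid 26.8
side bar_mid 0.55 [317.0, 185.9, 331.9, 191.4] ends [ 374.1 -234.1] [ 404.2 -165.2] yaw 1.158 len 75.2 wid 21.9
```

View pics/w1.png

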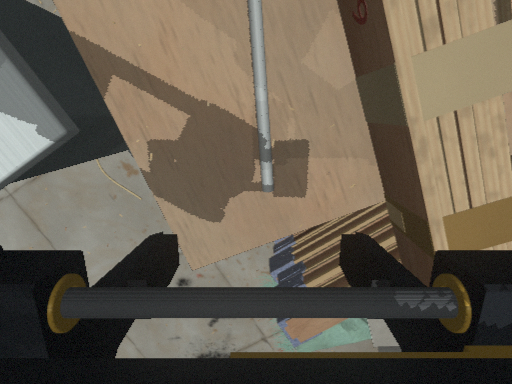

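Run:
```python
from h import *
k=get_calibration("wrist")
g=np.array([316.8,-325.]);u=np.array([np.cos(1.078),np.sin(1.078)]);n=np.array([u[1],-u[0]])
for p,z in [((385,205),0),((360,100),0),((341,0),0),((413,65),98),((436,247),98),((405,0),98)]:
    P=atz(k,p,z)[:2];print(p,z,P.round(),"along",((P-g)@u).round(),"across",((P-g)@n).round())
```

```text
(385, 205) 0 [ 418. -440.] along -53.0 across 143.0
(360, 100) 0 [ 449. -314.] along 73.0 across 111.0
(341, 0) 0 [ 477. -216.] along 172.0 across 90.0
(413, 65) 98 [ 466. -299.] along 94.0 across 119.0
(436, 247) 98 [ 419. -452.] along -63.0 across 150.0
(405, 0) 98 [ 479. -255.] along 138.0 across 110.0
```

drive_tool --moves '[[[0.8, -0.4, -3], [0, 0, 0.077], 1], [[0, 0, -3.3], [0, 0, 0], 1], [[0, 0, -3.3], [0, 0, 0], 1], [[0, 0, -3.3], [0, 0, 0], 1], [[0, 0, -3.3], [0, 0, 0], 1], [[0, 0, -3], [0, 0, 0], 1], [[0, 0, -0.75], [0, 0, 0], 1], [[0, 0, 0], [0, 0, 0], 0.3], [[0, 0, 0], [0, 0, 0], -1], [[0, 0, 0], [0, 0, 0], -1], [[0, 0, 0], [0, 0, 0], -1], [[0, 0, 0], [0, 0, 0], -1], [[0, 0, 0], [0, 0, 0], -1], [[0, 0, 0], [0, 0, 0], -1]]' --newtons 60

```text
time: 3.1
tcp_pos: [316.1, -327.5, 64.4]
tcp_rot: [0.0, 0.859, 0.512, -0.0]
wrist_force: [-2.7, 1.6, 10.6]
width: 0.498
```

drive_tool --moves '[[[0, 0, 0.1], [0, 0, 0], -1], [[0, 0, 0], [0, 0, 0], -1], [[0, 0, 0], [0, 0, 0], -1], [[0, 0, 0], [0, 0, 0], -1], [[0, 0, 0], [0, 0, 0], -1]]'

```text
time: 3.52
tcp_pos: [316.3, -326.5, 64.4]
tcp_rot: [0.0, 0.859, 0.512, -0.0]
wrist_force: [-0.7, 0.5, 3.4]
width: 0.137
```

drive_tool --moves '[[[0, 0, 1], [0, 0, 0], -1], [[0, 0, 2], [0, 0, 0], -1], [[0, 0, 2], [0, 0, 0], -1], [[0, 0, 2], [0, 0, 0], -1], [[0, 0, 0], [0, 0, 0], -1], [[0, 0, 0], [0, 0, 0], -1]]'

```text
time: 4.02
tcp_pos: [316.6, -326.5, 135.1]
tcp_rot: [0.001, 0.859, 0.512, -0.0]
wrist_force: [0.0, -0.1, -1.4]
width: 0.143
```

Run:
```python
from look import *
im,k=seg("wrist","bar_mid",72)
a,ks=seg("scene","bar_mid",72)
for l in ("loose_loop","set_loop"): seg("scene",l,58);
b,kd=seg("side","loose_loop",58);seg("side","set_loop",58)
cv2.imwrite("pics/v3.png",np.hstack([cv2.resize(im,(400,300)),cv2.resize(a[170:245,150:250],(400,300),interpolation=cv2.INTER_CUBIC)]))
```

```text
4.0167 [ 316.6 -326.5  135.1] yaw 1.076 q [-1.06  0.15  2.03  0.    0.96 -0.57] F [ 0.  -0.1 -1.4] [-0.08 -0.04 -0.02] 0.1434661572048313
wrist bar_mid 0.63 [244.0, 1.8, 273.6, 285.1] ends [ 306.5 -345.3] [ 372.1 -223.5] yaw 1.077 len 138.3 wid 14.3
scene loose_loop 0.51 [189.1, 211.7, 199.8, 226.5] ends [581.1 222.9] [493.9 269.9] yaw 2.647 len 99.0 wid 14.5
scene set_loop 0.56 [173.2, 194.4, 188.9, 215.1] ends [676.2 206. ] [587.8 249.7] yaw 2.683 len 98.7 wid 32.1
side loose_loop 0.4 [206.2, 225.6, 213.5, 244.9] ends [567.9 219.8] [520.9 272.9] yaw 2.296 len 70.9 wid 15.9
```

View pics/v3.png

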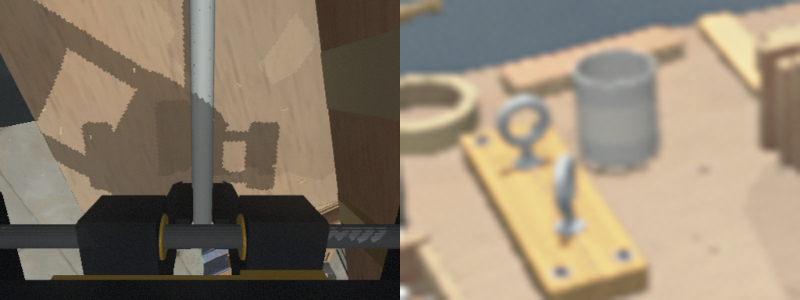

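drive_tool --moves '[[[0.6, 1.6, 1], [0, 0, 0], -1], [[1.2, 3.3, 1], [0, 0, 0], -1], [[1.2, 3.3, 1], [0, 0, 0], -1], [[1.2, 3.3, 1], [0, 0, 0], -1], [[1.2, 3.3, 0.5], [0, 0, 0], -1], [[1.3, 3.3, 0], [0, 0, 0.01], -1], [[1.3, 3.3, 0], [0, 0, 0.01], -1], [[1.3, 3.3, 0], [0, 0, 0.01], -1], [[1.3, 3.3, 0], [0, 0, 0.01], -1], [[1.3, 3.3, 0], [0, 0, 0.01], -1], [[1.3, 3.3, 0], [0, 0, 0], -1], [[0.7, 2.4, 0], [0, 0, 0], -1], [[0, 0, 0], [0, 0, 0], -1], [[0, 0, 0], [0, 0, 0], -1]]'

```text
time: 5.78
tcp_pos: [455.2, 45.1, 179.1]
tcp_rot: [-0.0, 0.845, 0.535, -0.0]
wrist_force: [0.3, -0.5, -1.1]
width: 0.137
```

Run:
```python
from look import *
im,k=seg("wrist","bar_mid",122)
np.save("pics/w4k.npy",k,allow_pickle=True)
for l in ("loose_loop","set_loop","pot_mid","tape_mid"): im,k=seg("wrist",l,58)
seg("scene","bar_mid",122)
seg("side","bar_mid",122)
cv2.imwrite("pics/w4.png",im)
cv2.imwrite("pics/v4.png",cv2.resize(im,(800,600)))
```

```text
5.7833 [455.2  45.1 179.1] yaw 1.129 q [-0.16  0.08  2.   -0.    1.07  0.28] F [ 0.3 -0.5 -1.1] [-0.11  0.07  0.03] 0.1372018024182623
wrist bar_mid 0.67 [240.2, 1.5, 275.3, 285.8] ends [447.7  29.5] [504.1 149.5] yaw 1.132 len 132.6 wid 13.7
wrist pot_mid 0.85 [408.5, 2.2, 494.3, 25.6] ends [637.7 102.8] [592.9 122. ] yaw 2.736 len 48.7 wid 10.9
scene bar_mid 0.86 [204.7, 185.6, 266.2, 196.8] ends [458.1  48.5] [524.8 209.6] yaw 1.178 len 174.4 wid 28.6
side bar_mid 0.84 [218.2, 190.6, 272.9, 211.3] ends [459.3  43.6] [532.  208.9] yaw 1.156 len 180.6 wid 23.6
```

View pics/v4.png

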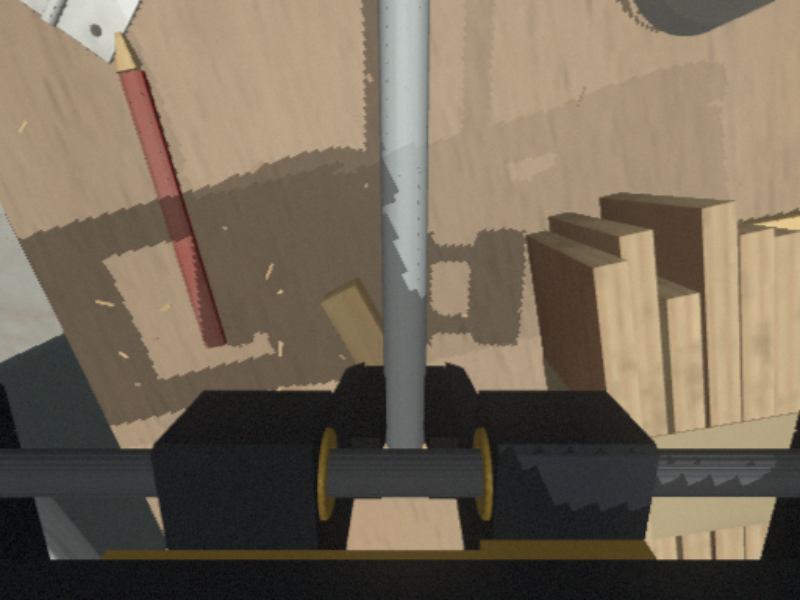

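Run:
```python
from look import *
k=get_calibration("wrist");g=sense()["tcp_pos"][:2];u=np.array([np.cos(1.129),np.sin(1.129)]);n=np.array([u[1],-u[0]])
for p in [(527,235),(550,215),(600,197),(735,203)]:
    P=atz(k,np.array(p)*.64,98)[:2];print(P.round(),((P-g)@u).round(),((P-g)@n).round())
a=capture("scene");b=capture("side")
cv2.imwrite("pics/s5.png",a);cv2.imwrite("pics/d5.png",b)
A=cv2.resize(a[180:235,165:230],None,fx=9,fy=9,interpolation=cv2.INTER_CUBIC)[:, :400]
f=lambda im,x,y:cv2.resize(im[y:y+60,x:x+40],(400,600),interpolation=cv2.INTER_CUBIC)
cv2.imwrite("pics/v5.png",np.hstack([f(a,170,183),f(b,182,192)]))
```

```text
6.4833 [455.3  43.8 179.2] yaw 1.126 q [-0.16  0.08  2.   -0.    1.07  0.28] F [-0.6 -0.1 -0.9] [-0.17 -0.01  0.04] 0.13845972583098665
[516.  71.] 51.0 44.0
[526.  74.] 58.0 51.0
[544.  73.] 64.0 68.0
[585.  51.] 62.0 115.0
```

View pics/v5.png

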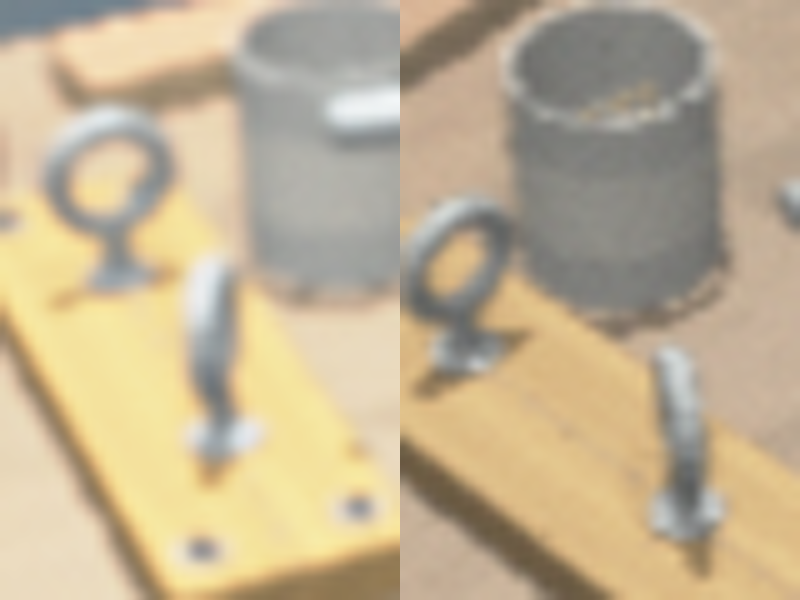

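Run:
```python
from h import *
ks,kd=get_calibration("scene"),get_calibration("side")
def t(a,b,n):
    P=tri([ray(ks,a),ray(kd,b)]);print(n,P.round(1),"err",(proj(ks,P)-a).round(1),(proj(kd,P)-b).round(1)); return P
L=t((191.3,215.3),(210.1,233),"loose");S=t((180.9,200.1),(188,218),"set");T=t((203.2,194.2),(221.5,212.3),"tip")
for n,a,b in(("loose",(191.3,215.3),(210.1,233)),("set",(180.9,200.1),(188,218))): print(n,atz(ks,a,58).round(1),atz(kd,b,58).round(1))
print("tip z122",atz(ks,(203.2,194.2),122).round(1),atz(kd,(221.5,212.3),122).round(1))
# ring fit: project a ring for eye angle candidates
for a in np.arange(-1.6,-.9,.1):
    th=-.19-a; nx=np.array([-np.sin(th),np.cos(th),0])
    C=np.array([546,237,58.])
    ph=np.linspace(0,2*np.pi,60); P=C+21*(np.cos(ph)[:,None]*nx+np.sin(ph)[:,None]*np.array([0,0,1]))
    for k in(ks,kd):
        p=proj(k,P);print(round(a,1),p.min(0).round(1),p.max(0).round(1),p[15].round(1),p[45].round(1),end=" | ")
    print()
```

```text
loose [547.6 240.2  61.6] err [[ 0.4 -0.6]] [[-0.2  0.7]]
set [642.  221.6  61.2] err [[ 0.2 -0.3]] [[-0.1  0.4]]
tip [527.7 210.1 125. ] err [[ 0.2 -0.4]] [[-0.1  0.4]]
loose [550.9 239.7  58. ] [551.4 234.5  58. ]
set [646.  220.4  58. ] [645.5 217.3  58. ]
tip z122 [531.2 208.8 122. ] [530.6 205.6 122. ]
-1.6 [190.3 208.3] [195.9 223.1] [192.4 209. ] [193.9 222.4] | -1.6 [205.9 227.6] [216.4 240.7] [210.6 228.4] [211.9 240. ] | 
-1.5 [191.  208.2] [195.2 223.2] [192.4 209. ] [193.8 222.4] | -1.5 [206.5 227.4] [215.8 241. ] [210.6 228.4] [211.8 240.1] | 
-1.4 [191.7 208.2] [194.5 223.2] [192.4 209. ] [193.8 222.4] | -1.4 [207.1 227.3] [215.2 241.1] [210.6 228.4] [211.8 240.1] | 
-1.3 [192.3 208.1] [193.8 223.3] [192.5 209. ] [193.7 222.4] | -1.3 [207.8 227.1] [214.5 241.3] [210.7 228.4] [211.7 240.1] | 
-1.2 [192.4 208.1] [193.7 223.3] [192.5 209. ] [193.6 222.4] | -1.2 [208.4 226.9] [213.8 241.5] [210.7 228.4] [211.7 240.1] | 
-1.1 [191.8 208.1] [194.3 223.3] [192.5 209. ] [193.6 222.4] | -1.1 [209.1 226.8] [213.1 241.6] [210.7 228.4] [211.6 240.1] | 
-1.0 [191.1 208.1] [194.9 223.3] [192.5 209. ] [193.5 222.4] | -1.0 [209.8 226.7] [212.4 241.7] [210.7 228.4] [211.5 240.2] |
```

drive_tool --moves '[[[-1.2, 1.1, 0], [0, 0, -0.09], -1], [[-1.3, 1.1, 0], [0, 0, -0.09], -1], [[0, 0, -2], [0, 0, 0], -1], [[0, 0, -2.4], [0, 0, 0], -1], [[0, 0, -2], [0, 0, 0], -1], [[0, 0, 0], [0, 0, 0], -1], [[0, 0, 0], [0, 0, 0], -1], [[0, 0, 0], [0, 0, 0], -1]]'

```text
time: 7.25
tcp_pos: [430.9, 65.9, 116.1]
tcp_rot: [0.0, 0.89, 0.455, 0.0]
wrist_force: [0.2, -0.0, -1.5]
width: 0.139
```

```bash
cat > zoom.py <<'E'
from look import *
def zoom(name,xa=170,ya=183,xb=182,yb=192,w=40,h=60):
    a=capture("scene");b=capture("side")
    f=lambda im,x,y:cv2.resize(im[y:y+h,x:x+w],(400,int(400*h/w)),interpolation=cv2.INTER_CUBIC)
    cv2.imwrite(f"pics/{name}.png",np.hstack([f(a,xa,ya),f(b,xb,yb)])); return a,b
E
python3 - <<'E'
from zoom import *
zoom("v6",175,190,190,200)
E
```

```text
7.25 [430.9  65.9 116.1] yaw 0.946 q [-0.12  0.15  2.08  0.    0.91  0.5 ] F [ 0.2 -0.  -1.5] [-0.03  0.01  0.01] 0.13901332424598933
```

View pics/v6.png

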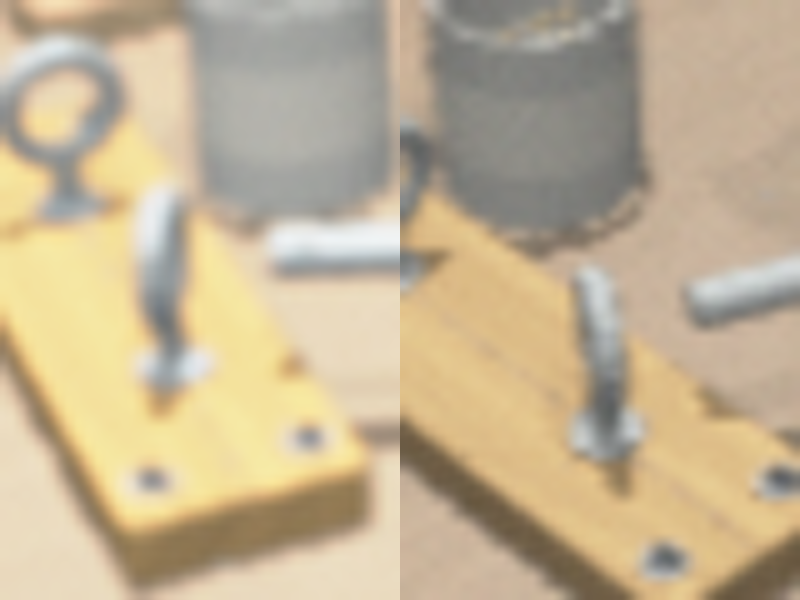

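Run:
```python
from h import *
ks,kd=get_calibration("scene"),get_calibration("side")
u=np.array([np.cos(.946),np.sin(.946),0]);T=np.array([430.9,65.9,58.6])+182*u
R_=[]
for k,t,l in((ks,(202.5,214.5),(191.4,215.3)),(kd,(219.8,230.),(210,233.2))):
    b=np.array(t)-proj(k,T)[0];print("bias",b)
    R_.append(ray(k,np.array(l)-b)); P=atz(k,np.array(l)-b,58);print(P.round(1), "rel tip: along",((P-T)@u).round(1),"left",((P-T)@[-u[1],u[0],0]).round(1))
P=tri(R_);print(P.round(1),"along",((P-T)@u).round(1),"left",((P-T)@[-u[1],u[0],0]).round(1))
```

```text
bias [0.43399125 0.47930514]
[553.7 239.2  58. ] rel tip: along 30.4 left 1.8
bias [ 1.20847022 -0.48260193]
[552.7 238.7  58. ] rel tip: along 29.5 left 2.3
[551.6 240.2  59.5] along 30.0 left 4.1
```

drive_tool --moves '[[[-0.16, 0.12, 0], [0, 0, 0], -1], [[0.58, 0.81, 0], [0, 0, 0], -1], [[0.58, 0.81, 0], [0, 0, 0], -1], [[0.58, 0.81, 0], [0, 0, 0], -1], [[0.58, 0.81, 0], [0, 0, 0], -1], [[0, 0, 0], [0, 0, 0], -1], [[0, 0, 0], [0, 0, 0], -1]]'

```text
time: 7.93
tcp_pos: [452.1, 100.3, 115.1]
tcp_rot: [0.0, 0.89, 0.456, -0.0]
wrist_force: [-0.4, -1.2, -1.3]
width: 0.141
```

drive_tool --moves '[[[0.58, 0.81, 0], [0, 0, 0], -1], [[0.58, 0.81, 0], [0, 0, 0], -1], [[0.58, 0.81, 0], [0, 0, 0], -1], [[0.3, 0.4, 0], [0, 0, 0], -1], [[0, 0, 0], [0, 0, 0], -1], [[0, 0, 0], [0, 0, 0], -1]]'

```text
time: 8.43
tcp_pos: [472.3, 128.2, 115.0]
tcp_rot: [-0.0, 0.89, 0.456, -0.0]
wrist_force: [0.4, -0.5, -0.6]
width: 0.145
```

Run:
```python
from zoom import *
zoom("v7",175,190,190,200)
```

```text
8.4333 [472.3 128.2 115. ] yaw 0.947 q [ 0.02  0.26  1.95 -0.    0.93  0.65] F [ 0.4 -0.5 -0.6] [-0.13  0.03 -0.01] 0.14466764492994758
```

View pics/v7.png

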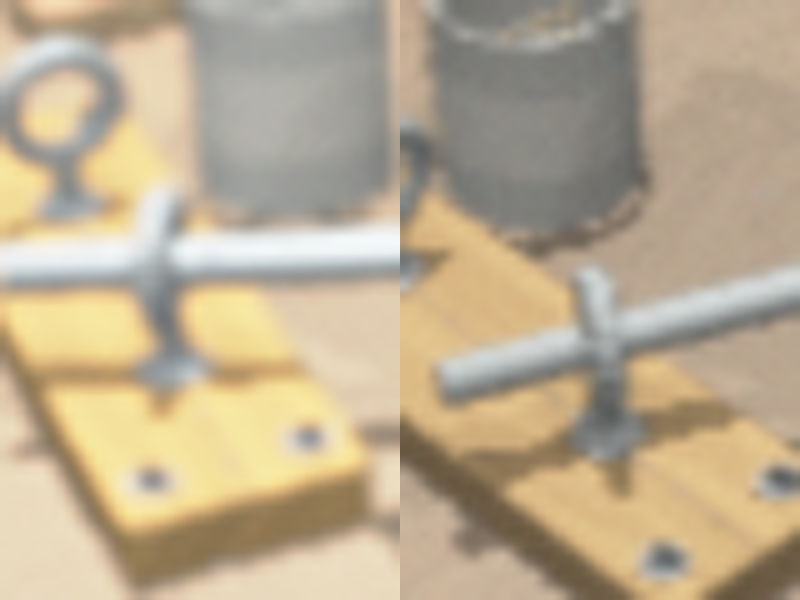

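Run:
```python
from h import *
ks,kd=get_calibration("scene"),get_calibration("side")
for z in(0,40): print(z,[atz(ks,p,z)[:2].round() for p in((157,230),(187,275))],[atz(kd,p,z)[:2].round() for p in((110+140/2,150+214/2),)])
C=np.array([553,239]);r=137
th=np.r_[.947,np.arange(.85,-1.16,-.1)];P=C-r*np.c_[np.cos(th),np.sin(th)]
for t,d in zip(th[1:],np.diff(P,axis=0)): print(round(t,2),(d/10).round(2))
```

```text
0 [array([627., 313.]), array([404., 341.])] [array([603., 310.])]
40 [array([569., 335.]), array([361., 361.])] [array([573., 339.])]
0.85 [-1.04  0.83]
0.75 [-0.98  0.95]
0.65 [-0.88  1.05]
0.55 [-0.77  1.13]
0.45 [-0.66  1.2 ]
0.35 [-0.53  1.26]
0.25 [-0.4   1.31]
0.15 [-0.27  1.34]
0.05 [-0.14  1.36]
-0.05 [0.   1.37]
-0.15 [0.14 1.36]
-0.25 [0.27 1.34]
-0.35 [0.4  1.31]
-0.45 [0.53 1.26]
-0.55 [0.66 1.2 ]
-0.65 [0.77 1.13]
-0.75 [0.88 1.05]
-0.85 [0.98 0.95]
-0.95 [1.07 0.85]
-1.05 [1.15 0.74]
-1.15 [1.22 0.62]
```

drive_tool --moves '[[[-1.04, 0.83, 0], [0, 0, -0.097], -1], [[-0.98, 0.95, 0], [0, 0, -0.1], -1], [[-0.88, 1.05, 0], [0, 0, -0.1], -1], [[-0.77, 1.13, 0], [0, 0, -0.1], -1], [[-0.66, 1.2, 0], [0, 0, -0.1], -1], [[-0.53, 1.26, 0], [0, 0, -0.1], -1], [[-0.4, 1.31, 0], [0, 0, -0.1], -1], [[-0.27, 1.34, 0], [0, 0, -0.1], -1], [[-0.14, 1.36, 0], [0, 0, -0.1], -1], [[0, 1.37, 0], [0, 0, -0.1], -1], [[0.14, 1.36, 0], [0, 0, -0.1], -1], [[0.27, 1.34, 0], [0, 0, -0.1], -1], [[0.4, 1.31, 0], [0, 0, -0.1], -1], [[0, 0, 0], [0, 0, 0], -1]]'

```text
time: 9.7
tcp_pos: [422.9, 287.1, 115.0]
tcp_rot: [-0.0, 0.984, -0.176, -0.001]
wrist_force: [-3.4, 0.8, -0.7]
width: 0.143
```

Run:
```python
from zoom import *
zoom("v8",170,190,185,200)
im,k=seg("wrist","bar_mid",58); cv2.imwrite("pics/w8.png",im)
for l in("loose_loop","set_loop","tape_mid"):seg("wrist",l,58)
```

```text
9.7 [422.9 287.1 115. ] yaw -0.354 q [0.36 0.3  1.89 0.   0.95 2.29] F [-3.4  0.8 -0.7] [0.12 0.49 0.09] 0.14332216767955663
wrist bar_mid 0.95 [238.0, 0.9, 270.7, 286.9] ends [531.7 247.5] [406.9 291. ] yaw 2.806 len 132.2 wid 13.5
```

View pics/w8.png

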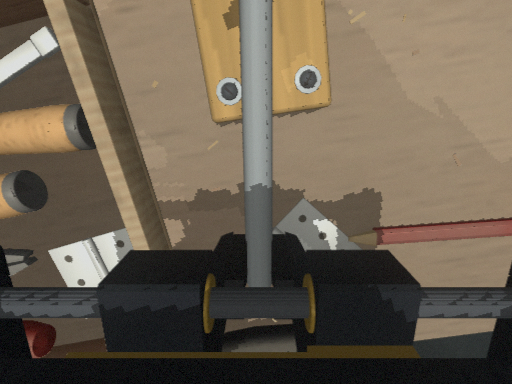

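View pics/v8.png

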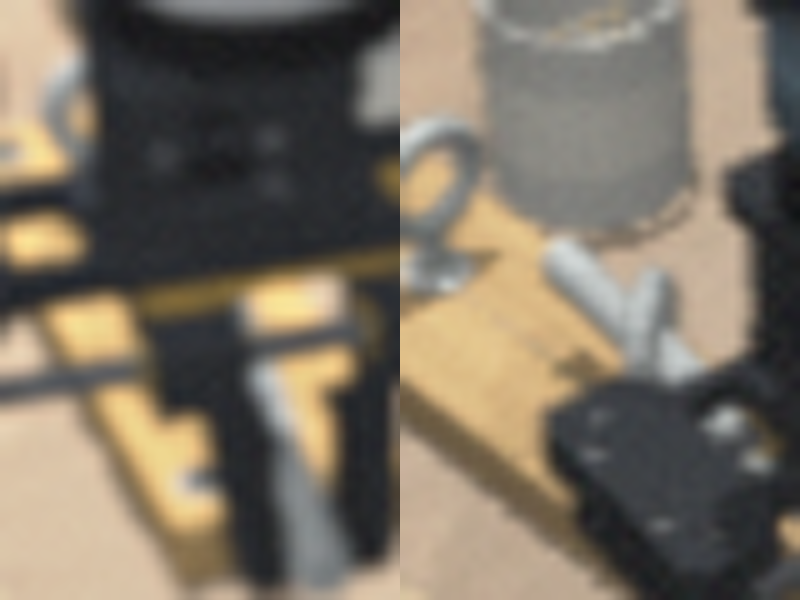

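Run:
```python
from h import *
k=get_calibration("wrist")
A=atz(k,(229,91),22);B=atz(k,(308,79),22);d=A-B;print(A,B,np.linalg.norm(d),"board yaw",np.arctan2(d[1],d[0])-np.pi/2)
for a,b in(((195,20),(215,118)),((323,0),(328.5,104))):
    A=atz(k,a,22);B=atz(k,b,22);print(np.arctan2(*(A-B)[[1,0]]),A.round(),B.round())
```

```text
[507.56284861 272.13662919  22.        ] [498.30498645 228.6453502   22.        ] 44.46570993187765 board yaw -0.20973660019093066
-0.1830333372975442 [547. 276.  22.] [497. 285.  22.]
-0.23038322365032401 [532. 210.  22.] [482. 222.  22.]
```

drive_tool --moves '[[[0.53, 1.26, 0], [0, 0, -0.1], -1], [[0.66, 1.2, 0], [0, 0, -0.1], -1], [[0.77, 1.13, 0], [0, 0, -0.1], -1], [[0.88, 1.05, 0], [0, 0, -0.1], -1], [[0.98, 0.95, 0], [0, 0, -0.1], -1], [[0.52, 0.44, 0], [0, 0, -0.05], -1], [[0, 0, 0], [0, 0, 0], -1], [[0, 0, 0], [0, 0, 0], -1]]'

```text
time: 10.87
tcp_pos: [466.9, 346.2, 115.0]
tcp_rot: [0.0, 0.901, -0.435, -0.0]
wrist_force: [-3.0, 2.0, -1.1]
width: 0.141
```

Run:
```python
from zoom import *
a,b=zoom("v9",170,190,185,200)
im,k=seg("wrist","bar_mid",58); cv2.imwrite("pics/w9.png",im)
A=cv2.resize(b[200:245,180:232],(520,450),interpolation=cv2.INTER_CUBIC)
W=cv2.resize(im[:288,120:400],(270,278))
cv2.imwrite("pics/v9.png",np.hstack([A,np.vstack([W,np.zeros((172,270,3),np.uint8)])]))
```

```text
10.8667 [466.9 346.2 115. ] yaw -0.899 q [0.43 0.43 1.71 0.   1.   2.9 ] F [-3.   2.  -1.1] [ 0.53  0.5  -0.03] 0.14107842723708497
wrist bar_mid 0.91 [240.5, 2.9, 275.4, 285.6] ends [538.9 255.1] [456.3 358.9] yaw 2.243 len 132.6 wid 13.6
```

View pics/v9.png

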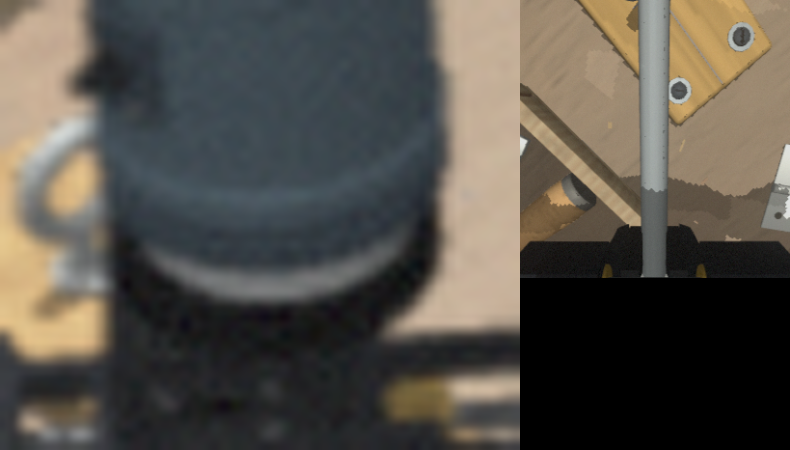

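drive_tool --moves '[[[0.43, 0.34, 0], [0, 0, -0.04], -1], [[0.43, 0.34, 0], [0, 0, -0.04], -1], [[0, 0, 0], [0, 0, 0], -1], [[0, 0, 0], [0, 0, 0], -1]]'

```text
time: 11.4
tcp_pos: [475.5, 352.7, 115.2]
tcp_rot: [0.0, 0.882, -0.471, 0.0]
wrist_force: [-1.7, 0.7, -1.3]
width: 0.136
```

Run:
```python
from look import *
seg("wrist","bar_mid",58)
C=np.array([553,239]);p=sense()["tcp_pos"][:2]
th=np.r_[-.98,np.arange(-.88,-.2,.1),-.205];P=C-137*np.c_[np.cos(th),np.sin(th)];print(P[0])
for t,d in zip(th[1:],np.diff(P,axis=0)): print(round(t,2),(d/10).round(2))
```

```text
11.4 [475.5 352.7 115.2] yaw -0.98 q [ 0.44  0.45  1.68 -0.    1.01  2.99] F [-1.7  0.7 -1.3] [0.24 0.4  0.03] 0.13592501706146132
wrist bar_mid 0.55 [241.1, 0.0, 276.5, 285.2] ends [540. 256.] [466.  366.6] yaw 2.16 len 133.1 wid 13.8
[476.68791109 352.77813976]
-0.88 [-1.1  -0.82]
-0.78 [-1.01 -0.92]
-0.68 [-0.91 -1.02]
-0.58 [-0.81 -1.11]
-0.48 [-0.69 -1.18]
-0.38 [-0.57 -1.24]
-0.28 [-0.44 -1.3 ]
-0.2 [-0.25 -1.  ]
```

drive_tool --moves '[[[-1.1, -0.82, 0], [0, 0, 0.1], -1], [[-1.01, -0.92, 0], [0, 0, 0.1], -1], [[-0.91, -1.02, 0], [0, 0, 0.1], -1], [[-0.81, -1.11, 0], [0, 0, 0.1], -1], [[-0.69, -1.18, 0], [0, 0, 0.1], -1], [[-0.57, -1.24, 0], [0, 0, 0.1], -1], [[-0.44, -1.3, 0], [0, 0, 0.1], -1], [[-0.25, -1.0, 0], [0, 0, 0.075], -1], [[0, 0, 0], [0, 0, 0], -1], [[0, 0, 0], [0, 0, 0], -1]]'

```text
time: 12.33
tcp_pos: [418.5, 266.8, 115.7]
tcp_rot: [-0.0, 0.995, -0.104, 0.001]
wrist_force: [-0.3, 0.2, -1.3]
width: 0.139
```

Run:
```python
from zoom import *
a,b=zoom("v10",165,185,180,198)
seg("wrist","bar_mid",58)
kd=get_calibration("side")
for e in(-.4,-.3,-.2,-.1,0,.1,.2):   # predicted loop outline, for reference in crop px
    th=-.205-e;n=np.array([-np.sin(th),np.cos(th),0]);ph=np.linspace(0,2*np.pi,100)
    P=np.array([553,239,57.5])+16.5*(np.cos(ph)[:,None]*n+np.sin(ph)[:,None]*np.array([0,0,1.]))
    p=(proj(kd,P)+[1.2,-.5]-[180,198])*10+[400,0];print(e,p.min(0).round(),p.max(0).round())
    P+= [94,-18.5,0]
```

```text
12.3333 [418.5 266.8 115.7] yaw -0.209 q [ 0.33  0.27  1.93 -0.    0.94  2.11] F [-0.3  0.2 -1.3] [0.09 0.12 0.02] 0.13943860592001645
wrist bar_mid 0.9 [242.1, 0.0, 275.1, 286.2] ends [532.1 243.2] [401.8 270.8] yaw 2.933 len 133.2 wid 13.9
-0.4 [672. 296.] [725. 411.]
-0.3 [667. 297.] [730. 410.]
-0.2 [662. 298.] [735. 408.]
-0.1 [657. 299.] [739. 407.]
0 [653. 301.] [743. 406.]
0.1 [650. 302.] [747. 404.]
0.2 [646. 304.] [750. 402.]
```

View pics/v10.png

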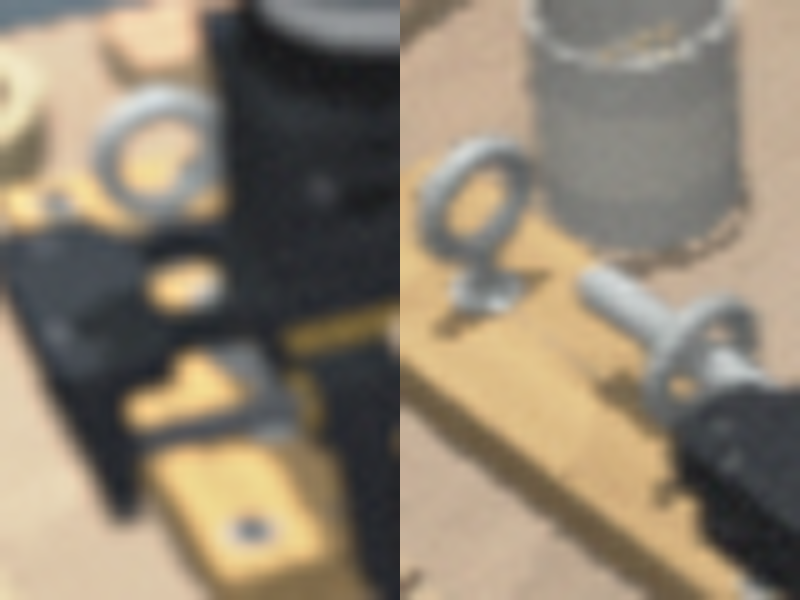

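Run:
```python
from h import *
ks,kd=get_calibration("scene"),get_calibration("side")
y=-.209;u=np.array([np.cos(y),np.sin(y),0]);n=np.array([-u[1],u[0],0]);T=np.array([418.5,266.8,58.3])+182*u
b=np.array((199.4,226.4))-proj(kd,T)[0];print("bias",b)
for k,p,bb in((kd,(187.6,218.2),b),(kd,(187.6,218.2),(1.2,-.5)),(ks,(180.9,200.2),(.43,.48))):
    P=atz(k,np.array(p)-bb,58);print(P.round(1),"along",((P-T)@u).round(1),"left",((P-T)@n).round(1))
P=tri([ray(kd,np.array((187.6,218.2))-b),ray(ks,np.array((180.9,200.2))-[.43,.48])]);print(P.round(1))
```

```text
bias [0.78297975 0.3101259 ]
[648.7 218.8  58. ] along 53.1 left 0.8
[647.3 222.3  58. ] along 51.1 left 3.9
[648.9 220.3  58. ] along 53.0 left 2.3
[647.1 220.8  59.5]
```

drive_tool --moves '[[[0, 0.03, 0], [0, 0, 0.008], -1], [[1.47, -0.3, 0], [0, 0, 0], -1], [[1.47, -0.3, 0], [0, 0, 0], -1], [[0.98, -0.2, 0], [0, 0, 0], -1], [[0.78, -0.16, 0], [0, 0, 0], -1], [[0.78, -0.16, 0], [0, 0, 0], -1], [[0.78, -0.16, 0], [0, 0, 0], -1], [[0, 0, 0], [0, 0, 0], -1]]'

```text
time: 13.2
tcp_pos: [481.9, 254.4, 115.4]
tcp_rot: [-0.0, 0.995, -0.099, 0.001]
wrist_force: [1.0, -0.5, -1.6]
width: 0.14
```

Run:
```python
from look import *
for c in("scene","side"):
    im,k=seg(c,"bar_mid",58); cv2.imwrite(f"pics/{c}11.png",im)
```

```text
13.2 [481.9 254.4 115.4] yaw -0.199 q [ 0.27  0.36  1.81 -0.    0.97  2.04] F [ 1.  -0.5 -1.6] [0.01 0.09 0.03] 0.13961010657154097
scene bar_mid 0.62 [200.6, 222.7, 204.1, 231.5] ends [498.8 244.7] [461.3 259.1] yaw 2.775 len 40.1 wid 12.0
side bar_mid 0.47 [183.1, 215.5, 234.3, 247.9] ends [653.3 220.1] [461.3 253.7] yaw 2.968 len 195.0 wid 16.6
```

drive_tool --moves '[[[0.78, -0.16, 0], [0, 0, 0], -1], [[0.78, -0.16, 0], [0, 0, 0], -1], [[0.78, -0.16, 0], [0, 0, 0], -1], [[0.78, -0.16, 0], [0, 0, 0], -1], [[0.78, -0.16, 0], [0, 0, 0], -1], [[0, 0, 0], [0, 0, 0], -1], [[0, 0, -0.2], [0, 0, 0], -1], [[0, 0, -0.2], [0, 0, 0], -1], [[0, 0, 0], [0, 0, 0], -1]]'

```text
time: 14.15
tcp_pos: [518.9, 246.6, 110.6]
tcp_rot: [0.0, 0.995, -0.099, -0.0]
wrist_force: [-0.9, 0.1, -1.2]
width: 0.14
```

Run:
```python
from zoom import *
a,b=zoom("v12",165,185,175,195)
cv2.imwrite("pics/side12.png",b)
seg("side","bar_mid",55)
```

```text
14.15 [518.9 246.6 110.6] yaw -0.198 q [ 0.24  0.42  1.73 -0.    0.99  2.01] F [-0.9  0.1 -1.2] [-0.04 -0.03 -0.04] 0.14001052421228616
side bar_mid 0.65 [175.1, 210.6, 223.7, 243.4] ends [699.  209.5] [498.3 247.7] yaw 2.953 len 204.2 wid 16.4
```

drive_tool --moves '[[[0, 0, 0], [0, 0, 0], -0.5], [[0, 0, 0], [0, 0, 0], -0.4], [[0, 0, 0], [0, 0, 0], -0.2], [[0, 0, 0], [0, 0, 0], 0], [[0, 0, 0], [0, 0, 0], 0], [[0, 0, 0], [0, 0, 0], 0], [[0, 0, 0], [0, 0, 0], 0], [[0, 0, 1], [0, 0, 0], 0], [[0, 0, 3], [0, 0, 0], 0], [[0, 0, 3.5], [0, 0, 0], 0], [[-2, 0, 3.5], [0, 0, 0], 0], [[-4, 0, 1], [0, 0, 0], 0], [[-4, 0, 0], [0, 0, 0], 0], [[-4, -1, 0], [0, 0, 0], 0], [[-2, -3, 0], [0, 0, 0], 0], [[0, -4, 0], [0, 0, 0], 0], [[0, -4, 0], [0, 0, 0], 0], [[0, -4, 0], [0, 0, 0], 0], [[0, 0, 0], [0, 0, 0], 0], [[0, 0, 0], [0, 0, 0], 0]]'

```text
time: 16.02
tcp_pos: [359.9, 84.6, 232.1]
tcp_rot: [-0.0, 0.995, -0.102, 0.001]
wrist_force: [0.2, 0.6, -0.1]
width: 0.499
```

Run:
```python
from zoom import *
a,b=zoom("v13",160,180,172,193,48,72)
for c in("scene","side"):
    im,k=seg(c,"bar_mid",53)
    for l in("loose_loop","set_loop","pot_mid","tape_mid","offcut_mid"):
        for d in silhouettes(c,l)[:1]: print(c,l,round(d["p"],2),d["bbox"])
```

```text
16.0167 [359.9  84.6 232.1] yaw -0.204 q [-0.09 -0.24  2.16  0.    1.21  1.68] F [ 0.2  0.6 -0.1] [0.06 0.04 0.01] 0.4986428651062749
scene bar_mid 0.49 [172.7, 193.3, 200.3, 223.6] ends [705.  207.9] [495.2 251.2] yaw 2.938 len 214.2 wid 16.6
scene loose_loop 0.53 [185.7, 211.3, 202.8, 228.6]
scene set_loop 0.66 [174.0, 196.7, 191.1, 212.5]
scene pot_mid 0.73 [194.2, 183.9, 214.2, 214.1]
scene tape_mid 0.82 [135.7, 205.7, 155.3, 228.9]
scene offcut_mid 0.59 [265.3, 209.2, 303.5, 233.6]
side bar_mid 0.83 [173.0, 211.5, 224.3, 242.4] ends [702.9 205.4] [498.5 250. ] yaw 2.927 len 209.3 wid 19.8
side pot_mid 0.58 [190.9, 190.6, 214.3, 222.4]
side tape_mid 0.67 [143.5, 228.0, 171.2, 263.5]
side offcut_mid 0.86 [275.0, 203.6, 298.1, 234.0]
```

View pics/v13.png

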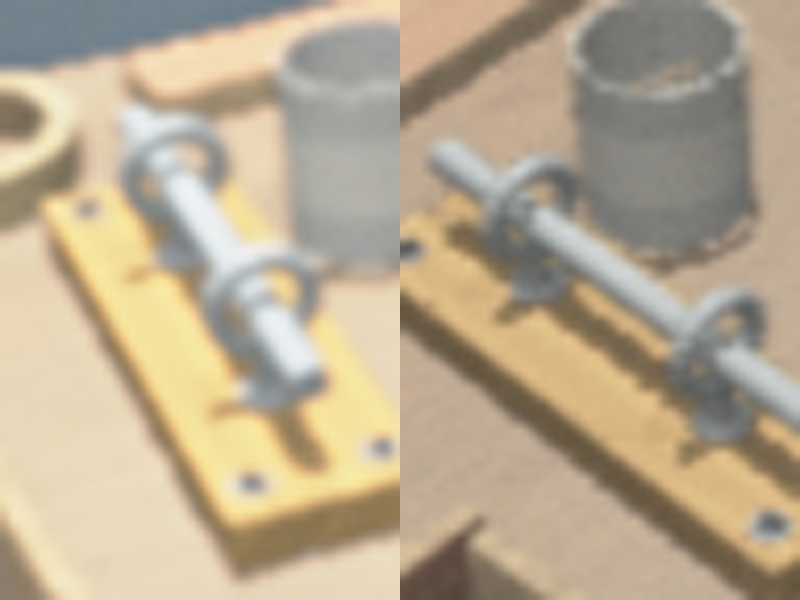

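```bash
python3 -c "
from workcell import *
print(close_job())"
```

```text
the job is handed in; nothing more can be done
None
```

The bar now hangs as a rail through both screw eyes. I handed the job in at about 16 s of the 54 s allowed.

- **What I did:** I gripped the bar near one end and slid it through the crosswise eye. I swung it clockwise as a lever, to about 45° past the rail line, to take up the play. Then I brought it back in line, slid it on through the set eye, lowered it, let go and backed the arm away.
- **Rail check:** After release, the pictures show both loops parallel and the bar resting in them. It sticks out about 50 mm past each eye, to roughly x 498 and 703 mm.
- **Surroundings:** In the scene camera, the pot, tape and offcut were within 3 pixels of where they began. In the side camera the pot and offcut were within 3 pixels. One edge of the tape's box there read about 4 pixels off, which I put down to detection noise.
- **Forces:** The readings stayed low, about 11 N at most when the fingers touched down at the bar and about 4 N or less after that.
- **Not measured directly:** I judged the loose eye's final angle from the camera pictures and from how far the bar turns before it jams. It looks in line to within about 0.1–0.2 rad. The two outside cameras disagreed by a few millimetres, so I corrected them against the bar's known position.

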